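Clamp a tube offcut in the bench vise

TASK

Clamp the piece of rectangular steel tube in the vise for sawing: set it down, without dropping it, on the vise's bed between the jaws, standing on its narrow side as it does now, with about the same overhang past both ends of the jaws, and crank the handle until the jaws hold it firmly. If the jaws are too close together for the tube, wind them open first. Leave the other things on the bench where they are.

Things in the scene. Friction and masses are not known exactly. Their poses are not given: they have to be found in the camera images.
- vise: Grey machine vise on a dark timber riser, fixed. Origin: on the table under the middle of the fixed jaw's gripping face. z up, x along the jaws (100 mm wide), y along the screw: fixed face at y = 0, moving jaw on its -y side, crank at the -y end. Fixed jaw block y 0 to 42. Riser: x +-75, y -170 to 50, 60 high. Screw bracket: y -165 to -145, 56 wide, top z = 134. Screw axis: x = 0, z = 114.
- bed (a point): Middle of the vise's flat bed at the foot of the fixed jaw's face: x = 0, y = 0, z = 100 mm in the vise's frame, axes as the vise. The jaw tops stand 28 mm above it. A clamped tube's underside rests at this height, its middle 15 mm to -y of this point.
- jaw: The vise's moving jaw, 100 mm wide, 36 mm deep, 28 mm high, slides along the vise's y. Origin: middle of the lower edge of its gripping face, at bed height; axes as the vise. Its y in the vise's frame is minus the gap between the jaws (0 to 52 mm). Once it touches the work, the vise gives a little: each further rad of the crank adds about 80 N of squeeze and 6 N at the handle.
- crank (a joint): Crank turn in rad, 0 to 13, grows as the vise opens; free jaw gap = 4 mm per rad (25 mm a turn). Seen from the crank's end, looking along the vise's +y, clockwise closes. At value q the handle stands at x = -55 sin(q), z = 114 + 55 cos(q) mm in the vise's frame. Stiff: turning takes about 4 N at the handle; it stays where it is left, so a tightened vise stays tight.
- crank_grip (a point): Grip point on the crank's handle, a freely spinning black sleeve, 18 mm diameter, 94 mm long, parallel to the vise's y, that circles the screw axis at 55 mm radius. This point: on the sleeve's middle line, at y = -255 mm in the vise's frame; arm at y -198 to -186, sleeve y -199 to -293. Its y axis is the vise's; its z points outward along the crank arm.
- tube: Offcut of plain rectangular steel tube, 160 mm long (its x), 30 mm wide (its y), 60 mm tall (its z), wall 3 mm, about 0.63 kg, standing on its narrow side on the table. Origin: centre of its underside.
- hammer: Bystander: a forging hammer lying on its side, 280 mm long. Origin: centre of its underside.
- spanner: Bystander: an open-ended spanner, 180 mm long. Origin: centre of its underside.
- brush: Bystander: a brush with a wooden handle, 200 mm long. Origin: centre of its underside.
- oil: Bystander: a white plastic oil bottle, 60 mm across, 170 mm tall. Origin: centre of its underside.
- tin: Bystander: a plain steel tin, 72 mm across, 75 mm tall. Origin: centre of its underside.
- offcut: Bystander: a solid dark steel bar offcut, 130 x 25 x 25 mm. Origin: centre of its underside.
Mind the look-alikes: they are no part of the job. What is shaped like the tube but green or red is not meant.

How it is judged:
At the end, for the whole second after the job is handed in: Tube at rest on the vise bed (6 mm), upright on its narrow side and along the jaws (4 degrees), its middle within 20 mm of the jaws' middle, against the fixed jaw (6 mm), the moving jaw pressing on it with over 12 N after release; bystanders within 40 mm of their starts (contact force between jaw and tube above 12 N and x of tube in the frame of vise between -0.02 and 0.02 m and y of tube in the frame of vise between -0.021 and -0.009 m and z of tube in the frame of vise between 0.095 and 0.106 m and angle between tube's own z axis and vertical below 0.07 rad and angle between the x axis of tube and the x axis of vise, either way round below 0.07 rad and linear speed of tube below 0.02 m/s); the robot touches nothing.
It fails at once if The tube is dropped (falls free faster than 0.7 m/s) (linear speed of tube above 0.7 m/s and contact force between the fingers and tube below 0.1 N).
It fails at once if A bystander (hammer, spanner, brush, oil bottle, tin or bar offcut) is moved by more than 40 mm (distance of any of hammer, spanner, brush, oil, tin, offcut from where it was at the start of the episode above 0.04 m).
It also fails if it takes over 72 s, if anything falls off the work surface, if the arm or the gripper's body presses on something with over 40 N, if the wrist force passes 120 N, or if a joint passes its speed limit or range.

ROBOT

A 7-joint arm with a two-finger parallel gripper is mounted at the origin on the work surface. World frame = base frame: x ahead of the robot, y to its left, z up, the work surface at z = 0. Lengths are in m, angles in rad, forces in N, time in s.
With the tool pointing down it reaches from about 0.35 to 0.775 m from the base axis. Payload 3.1 kg.
Tool frame: the origin (TCP) lies at the very end of the fingers, on their centre line; the grasp point (between the pads) lies 19 mm behind it; z points along the fingers, y is the line along which they close (so a half turn about z gives the same grasp; the last joint's range is limited). The gripper opens to 85 mm and grips with 20 to 120 N. Pads are 22 mm wide; open, the fingers measure 114 mm over their backs; the gripper's body (76 mm by 85 mm) begins 54 mm behind the grasp point. The pads swing forward as they close: fully open they stand 13 mm farther back than shut.
Start: joints at [1.176, 0.311, 0.014, 1.512, -0.004, 1.319, -0.027], TCP at [0.19, -0.516, 0.231] pointing down, gripper open.
Joint ranges: [-2.7, 2.7], [-0.3, 1.91], [-1.27, 1.3], [0.12, 2.57], [-1.44, 4.58], [0.2, 2.03], [-3.05, 3.05]. Speed limits (rad/s): [2.79, 2.79, 3.14, 3.14, 3.14, 3.14, 3.14].

INTERFACE

Orientations are given as a rotation vector (axis times angle).
In Python, from plant import manip gives the robot as it stands.
- The arm moves only by the tool send_rows, never from a script. Its argument "increments" is a list that holds one entry, the list of rows, each a list of 6 numbers: the shift along the tool's x, y, z as a fraction of full scale, then the turn, a rotation vector about the tool's x, y, z as a fraction of full scale. In form: [[[tx, ty, tz, rx, ry, rz], ...]]. A call has 1 to 5 rows; each row is the pose to reach, as a shift and turn from the pose commanded when the call began, along the tool's axes at that moment; what a row does not reach only later rows make up. Full scale, the value 1, is 0.2 m for a shift and 45 degrees for a turn. A row lasts 1/12 s, in which the tool goes at most 41.7 mm and 7.16 degrees, less where a joint would pass 70% of its speed; a pose out of reach is approached as far as the arm can. A call with a number of a shift or a turn outside -1 to 1 is refused whole. A call with a gripper value outside its range is refused whole. "claw" is the gripper's target within -1 to 1 (fully open at 1, half-way at 0, shut at -1), set as the call begins (left out, the last holds). The fingers move at their own pace and stop on an object; "newtons" is the grip in N (left out, the last holds). Time passes only in rows, so rows that repeat a pose let the fingers close. It gives the time, the measured TCP pose, the force, the opening and the grip force at its end, in the units of the state.
- manip.get_obs(): the state, without advancing time (a new reading comes with each control period).
- manip.read_camera(name): name is "scene" or "top" or "wrist"; returns the picture (384x512x3 uint8, red, green, blue); there is no depth.
- manip.get_calibration(name): a dict with "mtx" (3x3 intrinsics, pixels), "world_to_cam" (4x4, takes a point from world to camera coordinates). Camera axes: x right, y down, z forward; pixel columns grow to the right and rows downward; lengths in m; the calibration is good to about 2 mm. The wrist camera is an equidistant fisheye: a pixel r from the principal point sees the ray r / f radians off the axis. A picture is of the moment at which its call begins: read the wrist's pose just before it. get_calibration takes no time and is no camera call; for the wrist camera it gives the pose at the moment of the call.
- manip.sign_off(): hands the job in; it is judged then, once.
Trained networks look in the newest picture that a camera, given by its name, has taken for a name from the list of things; names that differ only in an ending like _2 or _b are one class to them, and where a whole thing is asked for, a point or a joint stands for the part that bears it (a point fixed in the world has none). Each returns a list of dicts, best first, with "p" (0 to 1); they miss things now and then, are a little off and sometimes report something else, mostly with a low value. They report only what shows in the picture. A call takes as long as a camera call. They do not tell look-alikes from the thing itself.
- manip.spot_in(camera, target): "location" ([x, y, z] in m, in the coordinates of the camera as it stood for that picture, good to about 4 mm: the middle of the surface that is visible of it).
- manip.trace(camera, target): "region" (384x512 bool, what is visible of it).
The state is a dict: "time_s": time; "qpos": joint angles; "joint_velocities": joint speeds; "effort": joint torques, N m; "position": TCP position; "orientation": TCP orientation; "force": force on the tool from outside, world axes, zero at the start; "wrist_torque": the same for the moment, N m; "grip_width": opening from 0.0 (shut) to 1.0 (fully open); "gripper_force": force on a finger pad.
Only numpy, scipy, OpenCV 4.12 (cv2) and the standard library are available. Lean on these libraries where they do the work, as an engineer would, in place of code of your own. Each camera call takes 0.05 s, during which the arm holds its last target. There are 200 camera calls.

## Working session

There is one attempt and no reset: what is moved stays moved. The work goes in short steps, Python scripts to look and compute and a tool call to move; the robot and the scene stay as the last step left them, time stands still between calls to the robot, and variables do not carry over. Pictures are saved under pics/ and viewed, at most 10 in all, crops included, and the job is handed in when it is done.

Besides the shell and the picture viewer there is one more tool, called after "Call:" as name([rows], argument=value, ...), one row to a line, values as JSON. send_rows: Moves the arm, as the interface text tells. Shift numbers are shares of 0.2 m and turn numbers shares of 45 degrees, none past 1 either way. Its arguments: {"type":"object","properties":{"increments":{"type":"array"},"claw":{"type":"number"},"newtons":{"type":"number"}},"required":["increments"]}

```bash
mkdir -p pics; ls
cat > h.py <<'E'
import numpy as np, cv2
from scipy.spatial.transform import Rotation as R
from plant import manip
def save(n,img): cv2.imwrite('pics/'+n+'.png',img[:,:,::-1])
def towld(cam,p):
    T=np.linalg.inv(np.array(manip.get_calibration(cam)['world_to_cam'])); return (T@np.r_[p,1])[:3]
def proj(cam,P):
    c=manip.get_calibration(cam);q=np.array(c['world_to_cam'])@np.r_[P,1];m=np.array(c['mtx'])
    return (m@(q[:3]/q[2]))[:2]
def ray(cam,u,v):
    c=manip.get_calibration(cam);T=np.linalg.inv(np.array(c['world_to_cam']));m=np.array(c['mtx'])
    d=np.linalg.inv(m)@[u,v,1]
    if cam=='wrist':
        r=np.hypot(d[0],d[1]);d=np.array([d[0]/r*np.sin(r),d[1]/r*np.sin(r),np.cos(r)])
    return T[:3,3],T[:3,:3]@d
def onz(cam,u,v,z):
    o,d=ray(cam,u,v);return o+d*(z-o[2])/d[2]
E
python3 - <<'E'
from h import *
a=manip.read_camera('scene');b=manip.read_camera('top')
save('s0',a);save('t0',b)
for c in ('scene','top'):
    for t in ('vise','jaw','crank_grip','tube','hammer','oil','tin'):
        for r in manip.spot_in(c,t)[:4]:
            w=towld(c,r['location']);print(c,t,round(r['p'],2),w.round(3),proj(c,w).round())
print(manip.get_obs())
E
```

```text
pics
scene vise 0.84 [0.552 0.012 0.098] [252. 206.]
scene jaw 0.71 [0.52 0.02 0.13] [258. 191.]
scene crank_grip 0.9 [ 0.462 -0.123  0.103] [214. 169.]
scene crank_grip 0.68 [ 0.522 -0.413  0.016] [119. 183.]
scene crank_grip 0.54 [0.745 0.014 0.023] [236. 281.]
scene tube 0.93 [0.497 0.349 0.057] [374. 221.]
scene tube 0.85 [0.307 0.301 0.055] [365. 164.]
scene tube 0.73 [0.66  0.444 0.055] [404. 283.]
scene hammer 0.7 [0.744 0.015 0.022] [237. 281.]
scene oil 0.6 [0.727 0.297 0.113] [348. 286.]
scene tin 0.9 [0.76  0.141 0.076] [283. 290.]
top vise 0.7 [ 0.515 -0.003  0.1  ] [246. 193.]
top jaw 0.95 [0.524 0.014 0.128] [240. 188.]
top jaw 0.46 [0.729 0.014 0.027] [242. 123.]
top crank_grip 0.9 [ 0.461 -0.126  0.105] [290. 212.]
top tube 0.71 [0.291 0.293 0.056] [142. 270.]
top tube 0.71 [0.646 0.444 0.06 ] [ 94. 147.]
top tube 0.67 [0.482 0.344 0.059] [126. 203.]
top tube 0.27 [ 0.512 -0.003  0.1  ] [246. 194.]
top hammer 0.93 [0.729 0.012 0.023] [242. 123.]
top oil 0.83 [0.703 0.284 0.109] [145. 125.]
top tin 0.91 [0.744 0.14  0.08 ] [198. 113.]
{'time_s': 0.8, 'qpos': array([ 1.17631846,  0.3108612 ,  0.01398654,  1.51151956, -0.00440877,
        1.31921865, -0.02717266]), 'joint_velocities': array([-3.25118131e-05, -1.86168706e-03, -4.22006380e-04, -1.52836133e-03,
       -3.57364196e-04,  1.09249506e-03,  1.20987652e-03]), 'effort': array([ 7.02423513e-04, -3.79764104e+01,  1.46039994e-01, -2.30849987e+01,
        1.20954172e-02,  1.96951260e-03, -6.52679319e-06]), 'position': array([ 0.19006715, -0.51611504,  0.2313172 ]), 'orientation': array([ 3.09279080e+00,  5.51444525e-01, -4.73136902e-06]), 'force': array([-0.15284085,  1.31123956,  0.83377758]), 'wrist_torque': array([-0.01349277, -0.00740559,  0.02884269]), 'gripper_force': 0.0, 'grip_width': 0.9982102922682993}
```

Run:
```python
import cv2,numpy as np
a=cv2.imread('pics/s0.png');b=cv2.imread('pics/t0.png')
cv2.imwrite('pics/st.png',np.hstack([cv2.resize(a,(800,600))]))
cv2.imwrite('pics/tt.png',cv2.resize(b,(800,600)))
```

```text
(no output)
```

View pics/st.png

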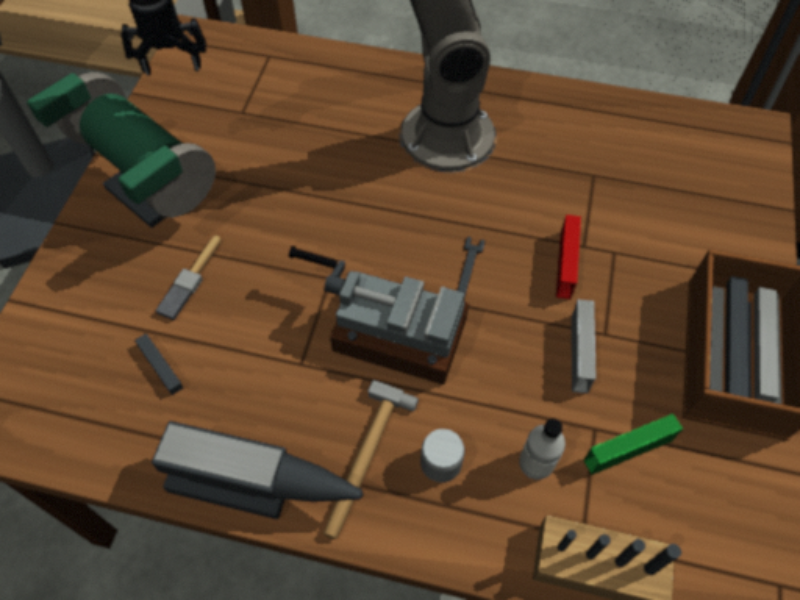

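View pics/tt.png

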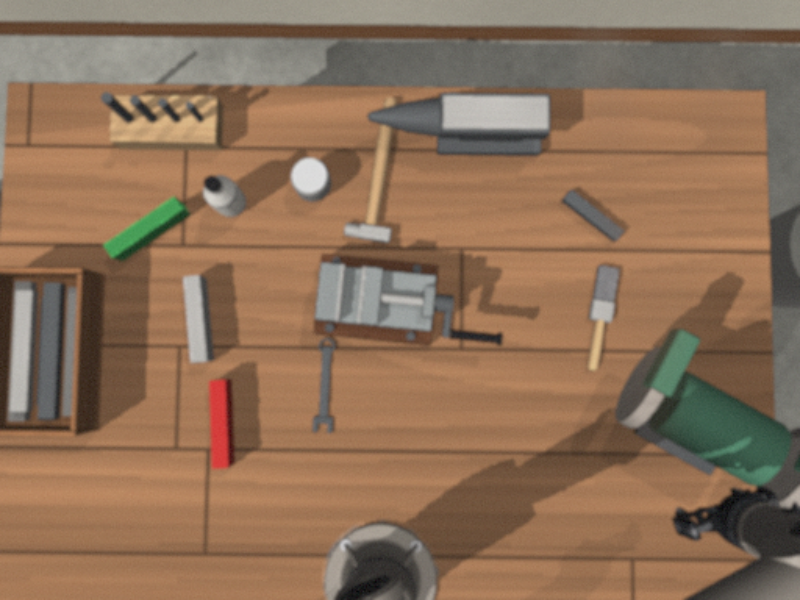

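The grey tube is at scene pixel (374,221) in full-res pixels. Its look-alikes are the red one (365,164), the green one (404,283), and the stock bars in the box (about 460–490,225). I choose the grey one. Next is a close crop of the vise and tube.

Run:
```python
import cv2,numpy as np
a=cv2.imread('pics/s0.png');b=cv2.imread('pics/t0.png')
f=lambda i,x,y,w,h,s:cv2.resize(i[y:y+h,x:x+w],None,fx=s,fy=s,interpolation=cv2.INTER_CUBIC)
# vise crops 4x: 
A=f(a,180,145,130,100,4)[:, :400+120]; B=f(b,195,155,130,75,4)
C=f(b,105,165,65,75,4); D=f(a,345,180,65,75,4)
top=np.hstack([B,C]); bot=np.hstack([f(a,180,150,130,75,4),D])
cv2.imwrite('pics/c1.png',np.vstack([top,bot])); print(np.vstack([top,bot]).shape)
```

```text
(600, 780, 3)
```

View pics/c1.png

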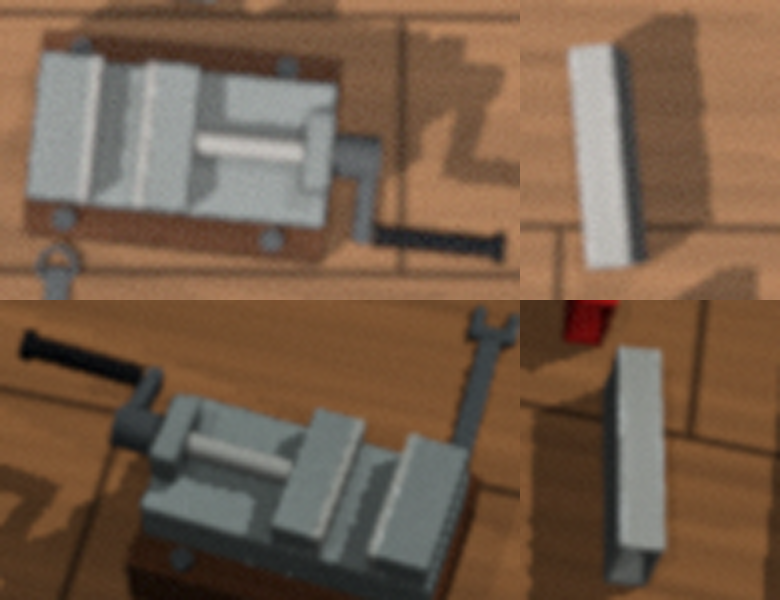

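Run:
```python
from h import *
def T(x,y,z): return onz('top',195+(x-1.5)/4,155+(y-1.5)/4,z)
def S(x,y,z): return onz('scene',180+(x-1.5)/4,150+(y-301.5)/4,z)
for n,F,P in (('top',T,[(103,57),(84,203),(151,63),(134,207),(200,67),(182,212),(42,53),(27,198)]),('scene',S,[(412,436),(372,558),(362,420),(322,541),(316,410),(274,530),(468,448),(428,572)])):
    w=np.array([F(x,y,.128) for x,y in P]);print(n,w.round(4).tolist())
    f=(w[0]+w[1])/2;m=(w[2]+w[3])/2;d=w[0]-w[1];print('face mid',f,'gap',np.linalg.norm(f-m),'len',np.linalg.norm(d),'yaw x', np.degrees(np.arctan2(d[1],d[0])),'depth',np.linalg.norm((w[4]+w[5])/2-m),np.linalg.norm((w[6]+w[7])/2-f))
def TT(x,y,z): return onz('top',105+(x-521.5)/4,165+(y-1.5)/4,z)
def SS(x,y,z): return onz('scene',345+(x-521.5)/4,180+(y-301.5)/4,z)
for n,F,P in (('top',TT,[(569,46),(612,43),(587,270),(632,266)]),('sc',SS,[(619,347),(661,349),(620,548),(663,550)])):
    w=np.array([F(x,y,.06) for x,y in P]);print(n,w.round(4).tolist(),w.mean(0))
# handle ends
for n,F,P in (('t',T,[(375,237),(503,247)]),('s',S,[(140,376),(24,343)])):
    print(n,[F(x,y,.104).round(4).tolist() for x,y in P])
# triangulate
def tri(a,b):
    A=[];B=[]
    for o,d in (a,b):
        d=d/np.linalg.norm(d);M=np.eye(3)-np.outer(d,d);A.append(M);B.append(M@o)
    return np.linalg.lstsq(np.vstack(A),np.hstack(B),rcond=None)[0]
rt=lambda x,y:ray('top',195+(x-1.5)/4,155+(y-1.5)/4)
rs=lambda x,y:ray('scene',180+(x-1.5)/4,150+(y-301.5)/4)
print('handle',tri(rt(503,247),rs(24,343)),tri(rt(375,237),rs(140,376)))
print('jawcorners',tri(rt(103,57),rs(372,558)),tri(rt(84,203),rs(412,436)))
rt2=lambda x,y:ray('top',105+(x-521.5)/4,165+(y-1.5)/4)
rs2=lambda x,y:ray('scene',345+(x-521.5)/4,180+(y-301.5)/4)
print('tubetop',tri(rt2(600,156.5),rs2(641,448.5)))
c=manip.get_calibration('wrist');print(np.linalg.inv(c['world_to_cam']).round(3),c['mtx'])
```

```text
top [[0.5774, 0.0693, 0.128], [0.4764, 0.0807, 0.128], [0.5736, 0.0361, 0.128], [0.474, 0.0464, 0.128], [0.5712, 0.0022, 0.128], [0.4709, 0.0133, 0.128], [0.5798, 0.1115, 0.128], [0.4794, 0.12, 0.128]]
face mid [0.52689923 0.07501256 0.128     ] gap 0.033947867989285826 len 0.1017249933929776 yaw x -6.467082055101825 depth 0.03355924440561717 0.040800278377476164
scene [[0.4801, 0.0807, 0.128], [0.5802, 0.0742, 0.128], [0.4753, 0.0443, 0.128], [0.5753, 0.039, 0.128], [0.4746, 0.0114, 0.128], [0.5746, 0.0059, 0.128], [0.4807, 0.12, 0.128], [0.5819, 0.1124, 0.128]]
face mid [0.5301238  0.07744016 0.128     ] gap 0.036087142387873285 len 0.1003117852611588 yaw x 176.31263048290754 depth 0.033025128141426434 0.038806575300563466
top [[0.5611, 0.3731, 0.06], [0.5637, 0.342, 0.06], [0.3996, 0.3549, 0.06], [0.4028, 0.3227, 0.06]] [0.48179755 0.34818784 0.06      ]
sc [[0.4045, 0.325, 0.06], [0.3992, 0.3547, 0.06], [0.565, 0.3435, 0.06], [0.5597, 0.372, 0.06]] [0.4821003  0.34877965 0.06      ]
t [[0.456, -0.1211, 0.104], [0.45, -0.2105, 0.104]]
s [[0.4604, -0.1215, 0.104], [0.4521, -0.2113, 0.104]]
handle [ 0.45022796 -0.21154409  0.10124263] [ 0.45631662 -0.12230542  0.09787162]
jawcorners [0.57766187 0.07169261 0.12248851] [0.47668398 0.08068062 0.1228172 ]
tubetop [0.48145537 0.3497677  0.05469294]
[[ 0.345 -0.906 -0.245  0.252]
 [-0.939 -0.333 -0.091 -0.493]
 [ 0.     0.261 -0.965  0.374]
 [ 0.     0.     0.     1.   ]] [[297.31863964   0.         255.26954875]
 [  0.         297.31863964 192.20933755]
 [  0.           0.           1.        ]]
```

```bash
cat >> h.py <<'E'
VO=np.array([.5285,.0762,0]);VYAW=-5.0
def vw(p,o=None):  # vise->world
    return VO+R.from_euler('z',VYAW,degrees=True).apply(p)
def down(yang):  # tool down, tool y at world angle yang (deg)
    y=np.array([np.cos(np.radians(yang)),np.sin(np.radians(yang)),0]);z=np.array([0,0,-1.]);return R.from_matrix(np.c_[np.cross(y,z),y,z])
def go(P,yang=None):
    s=manip.get_obs();r=R.from_rotvec(s['orientation']);t=r.inv().apply(np.array(P)-s['position'])/.2
    w=np.zeros(3) if yang is None else (r.inv()*down(yang)).as_rotvec()/(np.pi/4)
    return np.r_[t,w].round(3).tolist()
def st():
    s=manip.get_obs();m=R.from_rotvec(s['orientation']).as_matrix();print('t',round(s['time_s'],2),'pos',s['position'].round(4),'yang',np.degrees(np.arctan2(m[1,1],m[0,1])).round(2),'tilt',np.degrees(np.arccos(-m[2,2])).round(2),'F',np.round(s['force'],1),'w',round(s['grip_width'],3),'gf',round(s['gripper_force'],1),'q',s['qpos'].round(2))
E
python3 - <<'E'
from h import *
st();h=vw([-.0533,-.255,.10]);print(h, go([h[0],h[1],.35],-5))
for p in ((400,215),(450,260),(510,310),(430,215)):print(onz('top',*p,.1))
E
```

```text
t 0.8 pos [ 0.1901 -0.5161  0.2313] yang -69.78 tilt 0.0 F [-0.2  1.3  0.8] w 0.998 gf 0.0 q [ 1.18  0.31  0.01  1.51 -0.    1.32 -0.03]
[ 0.45317811 -0.17318425  0.1       ] [1.827, -1.154, -0.593, 0.0, 0.0, -1.44]
[ 0.45637943 -0.43393444  0.1       ]
[ 0.33298064 -0.57113096  0.1       ]
[ 0.19812794 -0.73346023  0.1       ]
[ 0.45730734 -0.51790312  0.1       ]
```

Call:
send_rows([
  [[0,0,-0.3,0,0,-0.2],[0,0,-0.6,0,0,-0.4],[0,0,-0.6,0,0,-0.5],[0,0,-0.6,0,0,-0.7],[0,0,-0.6,0,0,-0.8]],
], claw=0.2)

```text
time_s: 1.22
position: [0.1907, -0.5176, 0.3549]
orientation: [2.762, 1.481, -0.001]
force: [-0.3, -0.3, -1.0]
grip_width: 0.601
gripper_force: 0.0
```

Run:
```python
from h import *
st();h=vw([-.0533,-.255,.10]);print(h, go([h[0],h[1],.30],-5))
```

```text
t 1.22 pos [ 0.1907 -0.5176  0.3549] yang -33.62 tilt 0.43 F [-0.3 -0.3 -1. ] w 0.601 gf 0.0 q [ 1.24  0.28 -0.07  1.25  0.02  1.6   0.58]
[ 0.45317811 -0.17318425  0.1       ] [2.162, 0.138, 0.266, 0.006, 0.007, -0.636]
```

Call:
send_rows([
  [[0.2,0,0,0,0,-0.1],[0.4,0,0,0,0,-0.25],[0.6,0.05,0,0,0,-0.4],[0.8,0.07,0,0,0,-0.5],[1,0.07,0,0,0,-0.64]],
])

```text
time_s: 1.63
position: [0.3149, -0.3566, 0.3513]
orientation: [2.314, 2.124, 0.0]
force: [1.0, 0.6, -0.0]
grip_width: 0.603
gripper_force: 0.0
```

Run:
```python
from h import *
st();h=vw([-.0533,-.255,.10]);print(h, go([h[0],h[1],.26],-5))
```

```text
t 1.63 pos [ 0.3149 -0.3566  0.3513] yang -4.91 tilt 0.05 F [ 1.   0.6 -0. ] w 0.603 gf 0.0 q [ 1.04  0.13 -0.26  1.45  0.03  1.56  0.69]
[ 0.45317811 -0.17318425  0.1       ] [0.973, 0.61, 0.457, 0.001, 0.0, 0.002]
```

Call:
send_rows([
  [[0.2,0.12,0.05,0,0,0],[0.4,0.24,0.15,0,0,0],[0.6,0.36,0.25,0,0,0],[0.8,0.5,0.35,0,0,0],[0.97,0.61,0.45,0,0,0]],
])

```text
time_s: 2.05
position: [0.4316, -0.2018, 0.2774]
orientation: [2.318, 2.117, 0.001]
force: [0.7, 0.1, 0.2]
grip_width: 0.6
gripper_force: 0.0
```

Call:
send_rows([
  [[0,0,0,0,0,0],[0,0,0,0,0,0]],
])

```text
time_s: 2.22
position: [0.4312, -0.2003, 0.2764]
orientation: [-2.31, -2.125, 0.0]
force: [-1.6, -0.5, -0.1]
grip_width: 0.602
gripper_force: 0.0
```

Run:
```python
from h import *
st();a=manip.read_camera('wrist');save('w1',cv2.resize(a,(800,600)))
for t in ('crank_grip','jaw','vise'):
    for r in manip.spot_in('wrist',t)[:2]: print(t,r['p'],towld('wrist',r['location']).round(4))
h=vw([-.0533,-.255,.10]);print(h, go([h[0],h[1],.081],-5))
```

```text
t 2.22 pos [ 0.4312 -0.2003  0.2764] yang -4.78 tilt 0.14 F [-1.6 -0.5 -0.1] w 0.602 gf 0.0 q [ 0.77  0.16 -0.43  1.6   0.07  1.39  0.25]
crank_grip 0.81 [ 0.4623 -0.1241  0.105 ]
jaw 0.96 [ 0.5154 -0.0472  0.122 ]
vise 0.79 [ 0.4972 -0.0747  0.1041]
[ 0.45317811 -0.17318425  0.1       ] [0.172, 0.099, 0.985, 0.001, 0.002, -0.008]
```

View pics/w1.png

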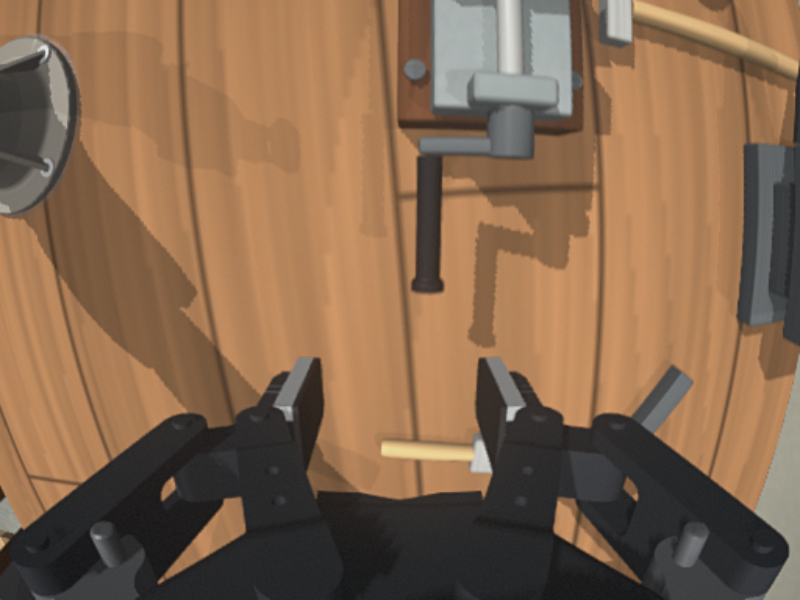

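The wrist view shows the handle from pixel (430,158) to (428,288), with the vise hub at (511,133), as expected.

Run:
```python
from h import *
for z in (.09,.1,.11):print(z,[onz('wrist',x/1.5625,y/1.5625,z).round(4).tolist() for x,y in ((430,165),(428,284))])
print('screw axis at hub',onz('wrist',513/1.5625,110/1.5625,.13))
print(vw([-.0533,-.199,.1]),vw([-.0533,-.293,.1]),vw([0,-.199,.13]))
```

```text
0.09 [[0.4594, -0.133, 0.09], [0.4507, -0.2188, 0.09]]
0.1 [[0.4587, -0.1332, 0.1], [0.4503, -0.2164, 0.1]]
0.11 [[0.458, -0.1334, 0.11], [0.4498, -0.214, 0.11]]
screw axis at hub [ 0.51214278 -0.10180987  0.13      ]
[ 0.45805883 -0.11739734  0.1       ] [ 0.44986619 -0.21103965  0.1       ] [ 0.51115601 -0.12204274  0.13      ]
```

Call:
send_rows([
  [[0.05,0.05,0.15,0,0,0],[0.1,0.1,0.3,0,0,0],[0.15,0.1,0.45,0,0,0],[0.16,0.1,0.6,0,0,0],[0.16,0.1,0.7,0,0,0]],
])

```text
time_s: 2.83
position: [0.4519, -0.1735, 0.1353]
orientation: [-2.319, -2.116, 0.002]
force: [-0.2, -0.4, 0.2]
grip_width: 0.601
gripper_force: 0.0
```

Run:
```python
from h import *
st();print(go([.4535,-.175,.081],-5))
```

```text
t 2.83 pos [ 0.4519 -0.1735  0.1353] yang -5.25 tilt 0.15 F [-0.2 -0.4  0.2] w 0.601 gf 0.0 q [ 0.7   0.29 -0.45  1.82  0.14  1.07  0.11]
[-0.007, 0.009, 0.271, -0.003, -0.001, -0.006]
```

Call:
send_rows([
  [[0,0,0.1,0,0,0],[0,0.01,0.2,0,0,0],[0,0.01,0.27,0,0,0],[0,0.01,0.27,0,0,0]],
])

```text
time_s: 3.17
position: [0.4526, -0.1747, 0.0809]
orientation: [-2.319, -2.112, 0.005]
force: [-0.5, -0.4, -0.3]
grip_width: 0.603
gripper_force: 0.0
```

Call:
send_rows([
  [[0,0,0,0,0,0],[0,0,0,0,0,0],[0,0,0,0,0,0],[0,0,0,0,0,0],[0,0,0,0,0,0]],
], claw=-1, newtons=40)

```text
time_s: 3.58
position: [0.454, -0.1744, 0.0838]
orientation: [-2.32, -2.117, 0.004]
force: [-4.1, -1.5, 0.6]
grip_width: 0.195
gripper_force: 39.6
```

Run:
```python
from h import *
st();a=manip.read_camera('wrist');b=manip.read_camera('scene');save('w2',np.hstack([a[60:],b[120:120+324//2*2,150:420][:324, :][:324]])if 0 else cv2.resize(a,(640,480)))
```

```text
t 3.58 pos [ 0.454  -0.1744  0.0838] yang -5.23 tilt 0.15 F [-4.1 -1.5  0.6] w 0.195 gf 39.6 q [ 0.68  0.36 -0.43  1.87  0.18  0.95  0.07]
```

View pics/w2.png

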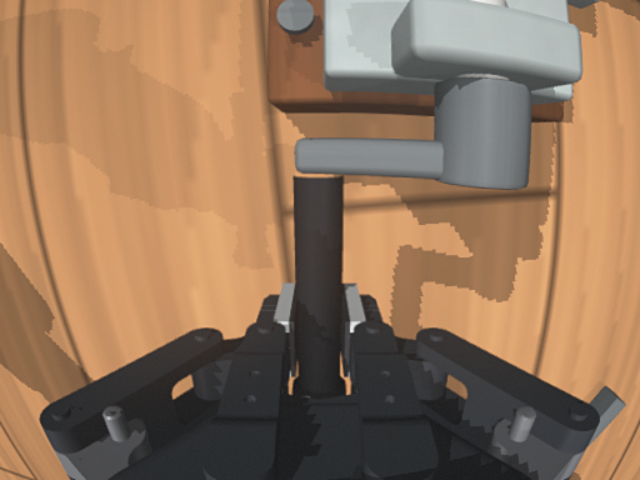

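The pads hold the sleeve, centred at pixel (318,260). Opening: the handle goes down and round by 3.5 rad.

Call:
send_rows([
  [[0,0.038,0.088,0,0,0],[0,0.103,0.158,0,0,0],[0,0.189,0.2,0,0,0],[0,0.284,0.21,0,0,0],[0,0.377,0.19,0,0,0]],
])

```text
time_s: 4.1
position: [0.5309, -0.1809, 0.0508]
orientation: [2.319, 2.119, -0.005]
force: [-25.9, 2.7, 42.2]
grip_width: 0.194
gripper_force: 44.8
```

Call:
send_rows([
  [[0,0.08,-0.053,0,0,0],[0,0.137,-0.13,0,0,0],[0,0.164,-0.222,0,0,0],[0,0.158,-0.317,0,0,0],[0,0.12,-0.405,0,0,0]],
])

```text
time_s: 4.52
position: [0.5552, -0.1833, 0.1258]
orientation: [2.319, 2.118, 0.0]
force: [0.1, -2.7, -7.3]
grip_width: 0.196
gripper_force: 39.4
```

Run:
```python
from h import *
st();a=manip.read_camera('wrist');b=manip.read_camera('top');save('w3',a);save('t3',b)
s=manip.get_obs()['position']; v=R.from_euler('z',-VYAW,degrees=True).apply(s-VO);print('vise frame tcp',v, 'angle', np.arctan2(-v[0],v[2]+.019-.114)%(2*np.pi), np.hypot(v[0],v[2]+.019-.114))
for c in ('top','wrist'):
  for r in manip.spot_in(c,'jaw')[:2]: print(c,r['p'],towld(c,r['location']).round(4))
```

```text
t 4.52 pos [ 0.5552 -0.1833  0.1258] yang -5.2 tilt 0.05 F [ 0.1 -2.7 -7.3] w 0.196 gf 39.4 q [ 0.58  0.49 -0.42  1.56  0.21  1.14  0.03]
vise frame tcp [ 0.04786282 -0.25630623  0.12811671] angle 5.317663963855651 0.05820280445903103
top 0.69 [0.5217 0.0028 0.1254]
wrist 0.63 [ 0.5181 -0.0591  0.1193]
```

Call:
send_rows([
  [[0,0,0,0,0,0],[0,0,0,0,0,0],[0,0,0,0,0,0],[0,0,-0.2,0,0,0],[0,0,-0.4,0,0,0]],
], claw=0.6)

```text
time_s: 5.13
position: [0.5529, -0.1814, 0.2043]
orientation: [-2.314, -2.116, 0.003]
force: [1.7, -1.3, 0.3]
grip_width: 0.799
gripper_force: 0.0
```

Call:
send_rows([
  [[0.2,0,-0.2,0,0,-0.15],[0.4,0,-0.3,0,0,-0.3],[0.6,0,-0.4,0,0,-0.45],[0.8,0,-0.4,0,0,-0.6],[1,0,-0.4,0,0,-0.75]],
])

```text
time_s: 5.55
position: [0.5729, 0.0038, 0.2885]
orientation: [1.595, 2.7, 0.007]
force: [1.2, -0.5, -0.2]
grip_width: 0.801
gripper_force: 0.0
```

Run:
```python
from h import *
st();print(go([.482,.3485,.2],96.5))
```

```text
t 5.55 pos [0.5729 0.0038 0.2885] yang 28.86 tilt 0.39 F [ 1.2 -0.5 -0.2] w 0.801 gf 0.0 q [ 0.39  0.39 -0.62  1.32  0.22  1.49  0.29]
[1.73, 0.431, 0.441, 0.005, 0.008, -1.503]
```

Call:
send_rows([
  [[0.19,0.05,0,0,0,-0.15],[0.38,0.1,0,0,0,-0.3],[0.57,0.15,0,0,0,-0.45],[0.76,0.2,0,0,0,-0.6],[0.95,0.24,0,0,0,-0.76]],
])

```text
time_s: 5.97
position: [0.5221, 0.1942, 0.2859]
orientation: [0.73, 3.054, 0.004]
force: [0.8, 1.0, -0.1]
grip_width: 0.803
gripper_force: 0.0
```

Run:
```python
from h import *
st();print(go([.482,.3485,.18],96.5))
```

```text
t 5.97 pos [0.5221 0.1942 0.2859] yang 63.12 tilt 0.15 F [ 0.8  1.  -0.1] w 0.803 gf 0.0 q [ 0.16  0.4  -0.79  1.37  0.28  1.49  0.49]
[0.528, 0.596, 0.531, 0.003, 0.002, -0.742]
```

Call:
send_rows([
  [[0.1,0.12,0.1,0,0,-0.15],[0.2,0.24,0.2,0,0,-0.3],[0.3,0.36,0.3,0,0,-0.45],[0.42,0.48,0.35,0,0,-0.6],[0.53,0.6,0.4,0,0,-0.74]],
])

```text
time_s: 6.38
position: [0.4822, 0.3486, 0.2045]
orientation: [0.175, -3.136, -0.002]
force: [0.6, 0.5, 0.4]
grip_width: 0.8
gripper_force: 0.0
```

Call:
send_rows([
  [[0,0,0,0,0,0],[0,0,0,0,0,0]],
], claw=1)

```text
time_s: 6.55
position: [0.4808, 0.3499, 0.205]
orientation: [0.174, -3.135, -0.004]
force: [0.4, -1.6, 0.6]
grip_width: 1.004
gripper_force: 0.0
```

Run:
```python
from h import *
st();a=manip.read_camera('wrist');save('w4',cv2.resize(a,(640,480)))
for r in manip.spot_in('wrist','tube')[:3]: print(r['p'],towld('wrist',r['location']).round(4))
for r in manip.trace('wrist','tube')[:2]:
    print(r['p'],cv2.minAreaRect(np.argwhere(r['region'])[:,::-1].astype(np.float32)))
print(go([.482,.3485,.034],96.5))
```

```text
t 6.55 pos [0.4808 0.3499 0.205 ] yang 96.37 tilt 0.19 F [ 0.4 -1.6  0.6] w 1.004 gf 0.0 q [-0.09  0.57 -0.9   1.4   0.44  1.38  0.69]
0.93 [0.4817 0.3434 0.0624]
0.64 [0.6401 0.4468 0.0297]
0.6 [0.3441 0.3012 0.0621]
0.82 ((307.58782958984375, 312.33245849609375), (42.36324691772461, 91.5003662109375), 64.11296844482422)
0.72 ((253.79603576660156, 177.9334259033203), (153.62310791015625, 31.348257064819336), 88.63607025146484)
[0.012, 0.016, 0.86, -0.0, 0.002, -0.014]
```

View pics/w4.png

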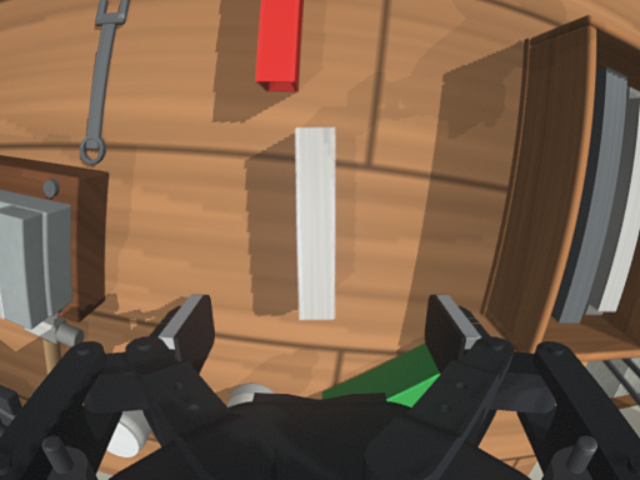

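The wrist view shows the plain grey tube (top corners (296,127), (335,127), (300,320), (335,320)) centred between the open fingers. The red and green look-alikes are clear of it.

Run:
```python
from h import *
w=np.array([onz('wrist',x/1.25,y/1.25,.06) for x,y in ((296,127),(335,127),(300,320),(335,320))]);print(w.round(4),w.mean(0))
d=w[:2].mean(0)-w[2:].mean(0);print(np.linalg.norm(d),np.degrees(np.arctan2(d[1],d[0])),[np.linalg.norm(w[0]-w[1]),np.linalg.norm(w[2]-w[3])])
m=w.mean(0);print(go([m[0],m[1],.034],96.5))
```

```text
[[0.4093 0.32   0.06  ]
 [0.4063 0.3497 0.06  ]
 [0.5704 0.3376 0.06  ]
 [0.5672 0.3679 0.06  ]] [0.48831672 0.34377787 0.06      ]
0.16194565925280058 -173.66135438127338 [np.float64(0.029870718133131066), np.float64(0.03047272506805308)]
[-0.017, -0.011, 0.86, -0.0, 0.002, -0.014]
```

Call:
send_rows([
  [[-0.02,0,0.2,0,0,0],[-0.02,0,0.4,0,0,0],[-0.02,0,0.6,0,0,0],[-0.02,0,0.75,0,0,0],[-0.02,0,0.85,0,0,0]],
])

```text
time_s: 7.12
position: [0.4874, 0.3431, 0.0323]
orientation: [0.159, -3.135, 0.006]
force: [0.1, 0.0, 0.2]
grip_width: 1.003
gripper_force: 0.0
```

Run:
```python
from h import *
st();print(go([.486,.346,.034],96.5))
```

```text
t 7.12 pos [0.4874 0.3431 0.0323] yang 95.79 tilt 0.27 F [0.1 0.  0.2] w 1.003 gf 0.0 q [-0.12  0.73 -0.8   1.6   0.58  1.07  0.59]
[0.006, 0.015, -0.009, -0.005, -0.004, -0.016]
```

Call:
send_rows([
  [[0,0,-0.005,0,0,0],[0,0,-0.005,0,0,0],[0,0,-0.005,0,0,0],[0,0,-0.005,0,0,0],[0,0,-0.005,0,0,0]],
], claw=-1, newtons=60)

```text
time_s: 7.53
position: [0.4885, 0.3488, 0.0395]
orientation: [-0.165, 3.133, 0.006]
force: [1.9, 2.6, -0.8]
grip_width: 0.338
gripper_force: 60.5
```

Run:
```python
from h import *
st()
```

```text
t 7.53 pos [0.4885 0.3488 0.0395] yang 96.03 tilt 0.33 F [ 1.9  2.6 -0.8] w 0.338 gf 60.5 q [-0.12  0.72 -0.8   1.59  0.57  1.07  0.59]
```

Call:
send_rows([
  [[0,0,-0.1,0,0,0],[0,0,-0.25,0,0,0],[0,0,-0.45,0,0,0],[0,0,-0.65,0,0,0],[0,0,-0.85,0,0,0]],
])

```text
time_s: 7.95
position: [0.4861, 0.3458, 0.2073]
orientation: [0.166, -3.135, 0.003]
force: [2.0, -0.3, -7.0]
grip_width: 0.338
gripper_force: 61.2
```

Run:
```python
from h import *
st();p=vw([.002,-.02,.215]);print(p,go(p,85))
```

```text
t 7.95 pos [0.4861 0.3458 0.2073] yang 96.06 tilt 0.17 F [ 2.  -0.3 -7. ] w 0.338 gf 61.2 q [-0.08  0.57 -0.89  1.39  0.44  1.39  0.7 ]
[0.52874927 0.05610179 0.215     ] [-0.059, -1.463, -0.036, -0.003, -0.002, 0.246]
```

Held (7 N load). Carry it to the vise.

Call:
send_rows([
  [[0,-0.15,-0.02,0,0,0.05],[-0.01,-0.35,-0.04,0,0,0.1],[-0.02,-0.55,-0.04,0,0,0.15],[-0.03,-0.75,-0.04,0,0,0.2],[-0.04,-0.95,-0.04,0,0,0.25]],
])

```text
time_s: 8.37
position: [0.514, 0.1564, 0.214]
orientation: [-0.145, -3.137, 0.003]
force: [1.7, -0.2, -6.5]
grip_width: 0.339
gripper_force: 61.4
```

Run:
```python
from h import *
st();p=vw([.002,-.02,.2]);print(p,go(p,85))
```

```text
t 8.37 pos [0.514  0.1564 0.214 ] yang 84.72 tilt 0.14 F [ 1.7 -0.2 -6.5] w 0.339 gf 61.4 q [ 0.31  0.42 -0.88  1.55  0.33  1.33  0.87]
[0.52874927 0.05610179 0.2       ] [-0.12, -0.492, 0.071, -0.003, -0.002, -0.006]
```

Call:
send_rows([
  [[-0.03,-0.12,0,0,0,0],[-0.06,-0.25,0,0,0,0],[-0.1,-0.4,0,0,0,0],[-0.12,-0.5,0,0,0,0],[-0.12,-0.5,0,0,0,0]],
])

```text
time_s: 8.78
position: [0.53, 0.0477, 0.2131]
orientation: [-0.16, -3.135, 0.013]
force: [0.7, -2.1, -8.0]
grip_width: 0.339
gripper_force: 61.5
```

Call:
send_rows([
  [[0,0,0,0,0,0],[0,0,0,0,0,0]],
])

```text
time_s: 8.95
position: [0.5287, 0.0578, 0.2142]
orientation: [-0.142, -3.137, -0.001]
force: [0.2, 0.6, -7.3]
grip_width: 0.336
gripper_force: 61.5
```

Run:
```python
from h import *
st();a=manip.read_camera('wrist');b=manip.read_camera('top');save('t5',b);save('w5',a)
f=lambda i,x,y,w,h,s:cv2.resize(i[y:y+h,x:x+w],None,fx=s,fy=s,interpolation=cv2.INTER_CUBIC)
save('w5c',np.hstack([cv2.resize(a[:,60:420],(450,480)),f(b,195,145,115,160,3)]))
p=vw([.002,-.02,.2]);print(p,go(p,85))
```

```text
t 8.95 pos [0.5287 0.0578 0.2142] yang 84.83 tilt 0.1 F [ 0.2  0.6 -7.3] w 0.336 gf 61.5 q [ 0.5   0.41 -0.87  1.56  0.32  1.32  1.07]
[0.52874927 0.05610179 0.2       ] [-0.0, -0.014, 0.073, 0.001, -0.001, -0.001]
```

View pics/w5c.png

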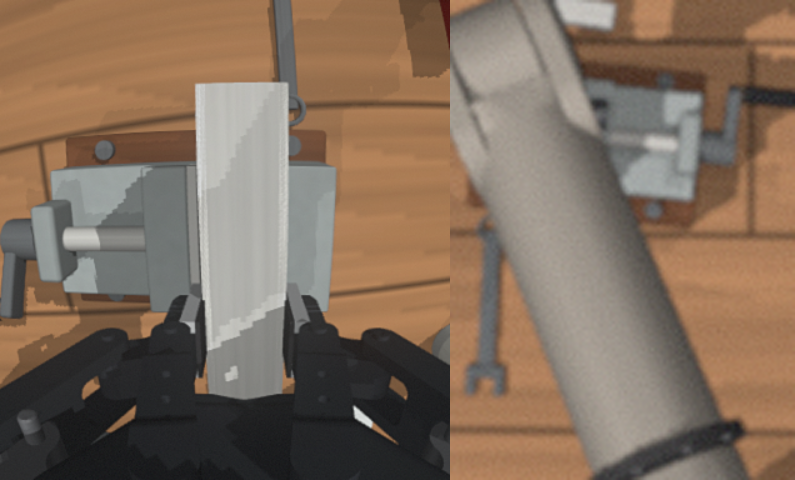

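The tube hangs over the jaws. In the left crop the moving jaw face is at x≈187–192 and the fixed jaw's back edge is at x≈335. I'll check the vise position from this view.

Run:
```python
from h import *
def W(x,y,z): return onz('wrist',60+x/1.25,y/1.25,z)
inv=lambda p:R.from_euler('z',-VYAW,degrees=True).apply(p-VO)*1000
for n,x,y in (('mov face near base',187,168),('mov face far',193,295),('mov back near',143,167),('mov back far',152,310),('fix back near',335,168),('fix back far',328,310)):
    print(n,inv(W(x,y,.128)).round(1))
for x,y in ((195,83),(287,84)): print('tube near end',inv(W(x,y,.2142+.0205)).round(1))
print('tcp',inv(manip.get_obs()['position']))
```

```text
mov face near base [-48.2 -52.5 128. ]
mov face far [ 36.5 -51.7 128. ]
mov back near [-49.7 -80.8 128. ]
mov back far [ 48.5 -81.5 128. ]
fix back near [-48.7  39.9 128. ]
fix back far [ 48.5  41.1 128. ]
tube near end [-84.  -33.2 234.7]
tube near end [-83.6  -3.2 234.7]
tcp [  1.98673396 -17.1647912  214.56454587]
```

Call:
send_rows([
  [[-0.02,-0.02,0.05,0,0,0],[-0.02,-0.02,0.13,0,0,0],[-0.02,-0.02,0.2,0,0,0],[-0.02,-0.02,0.27,0,0,0],[-0.02,-0.02,0.33,0,0,0]],
])

```text
time_s: 9.47
position: [0.5329, 0.053, 0.1468]
orientation: [-0.141, -3.137, 0.0]
force: [0.1, 0.6, -6.4]
grip_width: 0.341
gripper_force: 61.4
```

Call:
send_rows([
  [[0,0,0.01,0,0,0],[0,0,0.02,0,0,0],[0,0,0.03,0,0,0],[0,0,0.035,0,0,0],[0,0,0.035,0,0,0]],
])

```text
time_s: 9.88
position: [0.5339, 0.0529, 0.1422]
orientation: [0.143, 3.137, 0.0]
force: [0.3, -0.9, -6.8]
grip_width: 0.337
gripper_force: 61.3
```

Run:
```python
from h import *
st();p=vw([.006,-.021,.1395]);print(p,go(p,85))
```

```text
t 9.88 pos [0.5339 0.0529 0.1422] yang 84.79 tilt 0.07 F [ 0.3 -0.9 -6.8] w 0.337 gf 61.3 q [ 0.48  0.48 -0.83  1.66  0.38  1.17  1.03]
[0.5326469  0.05475698 0.1395    ] [0.007, 0.009, 0.013, 0.0, 0.001, -0.005]
```

Call:
send_rows([
  [[0,0,0.005,0,0,0],[0,0,0.01,0,0,0],[0,0,0.015,0,0,0],[0,0,0.015,0,0,0]],
])

```text
time_s: 10.22
position: [0.5337, 0.0528, 0.1394]
orientation: [0.143, 3.137, -0.0]
force: [-1.3, -0.6, -3.2]
grip_width: 0.335
gripper_force: 61.8
```

Call:
send_rows([
  [[0,0,0.003,0,0,0],[0,0,0.005,0,0,0],[0,0,0.005,0,0,0]],
])

```text
time_s: 10.47
position: [0.5337, 0.0529, 0.1393]
orientation: [0.143, 3.137, -0.001]
force: [-2.8, -1.0, 5.7]
grip_width: 0.337
gripper_force: 63.0
```

Seated at the expected height. Release it and rise.

Call:
send_rows([
  [[0,0,0,0,0,0],[0,0,0,0,0,0],[0,0,0,0,0,0],[0,0,0,0,0,0],[0,0,-0.05,0,0,0]],
], claw=0.3)

```text
time_s: 10.88
position: [0.5322, 0.0523, 0.1462]
orientation: [-0.143, -3.135, 0.001]
force: [0.3, -0.6, -0.2]
grip_width: 0.648
gripper_force: 0.0
```

Call:
send_rows([
  [[0,0,-0.15,0,0,0],[0,0,-0.3,0,0,0],[0,0,-0.45,0,0,0],[0,0,-0.6,0,0,0],[0,0,-0.7,0,0,0.1]],
])

```text
time_s: 11.3
position: [0.5344, 0.0535, 0.2916]
orientation: [0.267, 3.125, 0.002]
force: [0.6, -0.3, -0.4]
grip_width: 0.652
gripper_force: 0.0
```

Run:
```python
from h import *
st();a=manip.read_camera('wrist');save('w6',cv2.resize(a,(640,480)))
for r in manip.spot_in('wrist','crank_grip')[:2]: print(r['p'],towld('wrist',r['location']).round(4))
th=5.3;p=vw([-.055*np.sin(th),-.255,.26]);print(p,go(p,-5))
```

```text
t 11.3 pos [0.5344 0.0535 0.2916] yang 80.24 tilt 0.29 F [ 0.6 -0.3 -0.4] w 0.652 gf 0.0 q [ 0.49  0.37 -0.87  1.41  0.28  1.48  1.04]
0.76 [ 0.5532 -0.1166  0.1383]
[ 0.55187581 -0.18181918  0.26      ] [-0.278, -1.15, 0.163, 0.012, 0.007, 1.894]
```

View pics/w6.png

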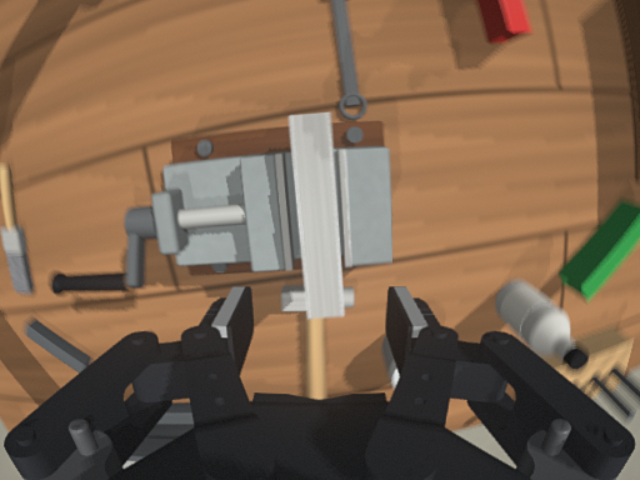

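The tube stands between the jaws (top from (310,113) to (325,318)) with a gap on each side. The handle runs from pixel (55,283) to (130,280). Go back to the crank.

Call:
send_rows([
  [[-0.05,-0.2,0,0,0,0.15],[-0.1,-0.4,0,0,0,0.3],[-0.15,-0.6,0,0,0,0.45],[-0.2,-0.8,0,0,0,0.6],[-0.25,-0.95,0.05,0,0,0.78]],
])

```text
time_s: 11.82
position: [0.5509, -0.1478, 0.2789]
orientation: [1.186, 2.905, -0.003]
force: [0.6, -0.8, 0.6]
grip_width: 0.647
gripper_force: 0.0
```

Run:
```python
from h import *
def W(x,y,z): return onz('wrist',x/1.25,y/1.25,z)
st()
th=5.3;p=vw([-.055*np.sin(th),-.255,.26]);print(p,go(p,-5))
```

```text
t 11.82 pos [ 0.5509 -0.1478  0.2789] yang 45.6 tilt 0.23 F [ 0.6 -0.8  0.6] w 0.647 gf 0.0 q [ 0.69  0.41 -0.67  1.35  0.25  1.47  0.83]
[ 0.55187581 -0.18181918  0.26      ] [-0.122, -0.118, 0.095, 0.002, 0.005, 1.124]
```

Call:
send_rows([
  [[-0.03,-0.03,0,0,0,0.15],[-0.06,-0.06,0,0,0,0.3],[-0.1,-0.1,0,0,0,0.45],[-0.12,-0.12,0,0,0,0.62],[-0.12,-0.12,0,0,0,0.78]],
])

```text
time_s: 12.23
position: [0.5506, -0.1793, 0.2766]
orientation: [-1.996, -2.425, 0.003]
force: [0.2, -0.5, -0.6]
grip_width: 0.652
gripper_force: 0.0
```

Call:
send_rows([
  [[0,0,0,0,0,0.15],[0,0,0,0,0,0.3],[0,0,0,0,0,0.35],[0,0,0,0,0,0.35]],
])

```text
time_s: 12.57
position: [0.551, -0.1767, 0.277]
orientation: [-2.3, -2.138, 0.001]
force: [0.4, 0.1, -0.3]
grip_width: 0.653
gripper_force: 0.0
```

Run:
```python
from h import *
st();a=manip.read_camera('wrist');save('w7',a)
r=manip.trace('wrist','crank_grip');print([x['p'] for x in r])
g=a.astype(int).sum(2);m=(r[0]['region']&(g<200));pts=np.argwhere(m)[:,::-1];n,l,s,c=cv2.connectedComponentsWithStats(m.astype(np.uint8));k=1+s[1:,4].argmax();print(s[k]);pts=np.argwhere(l==k)
for v in np.unique(pts[:,0])[::12]:
    u=pts[pts[:,0]==v,1]; print(v,u.min(),u.max(),onz('wrist',(u.min()+u.max())/2,v,.1445).round(4))
th=5.3;print(vw([-.055*np.sin(th),-.199,.1445]),vw([-.055*np.sin(th),-.293,.1445]));p=vw([-.055*np.sin(th),-.255,.1255]);print(p,go(p,-5))
```

```text
t 12.57 pos [ 0.551  -0.1767  0.277 ] yang -4.17 tilt 0.07 F [ 0.4  0.1 -0.3] w 0.653 gf 0.0 q [ 0.62  0.4  -0.5   1.33  0.19  1.47  0.06]
[0.9]
[ 248  133   22   97 1702]
133 252 254 [ 0.5526 -0.1287  0.1445]
145 251 269 [ 0.5582 -0.1404  0.1445]
157 251 268 [ 0.557  -0.1516  0.1445]
169 251 268 [ 0.5562 -0.163   0.1445]
181 251 268 [ 0.5554 -0.1746  0.1445]
193 251 267 [ 0.5541 -0.1864  0.1445]
205 251 267 [ 0.5533 -0.1984  0.1445]
217 251 266 [ 0.552  -0.2108  0.1445]
229 252 266 [ 0.5516 -0.2236  0.1445]
[ 0.55675653 -0.12603227  0.1445    ] [ 0.54856389 -0.21967458  0.1445    ]
[ 0.55187581 -0.18181918  0.1255    ] [-0.025, 0.006, 0.758, -0.001, -0.0, 0.02]
```

Call:
send_rows([
  [[-0.02,0.02,0.15,0,0,0],[-0.02,0.02,0.35,0,0,0],[-0.02,0.02,0.55,0,0,0],[-0.02,0.02,0.68,0,0,0],[-0.02,0.02,0.75,0,0,0]],
])

```text
time_s: 13.08
position: [0.5517, -0.1807, 0.1229]
orientation: [-2.294, -2.136, 0.006]
force: [-0.4, -0.4, 0.2]
grip_width: 0.648
gripper_force: 0.0
```

Call:
send_rows([
  [[0,0,0,0,0,0],[0,0,0,0,0,0],[0,0,0,0,0,0],[0,0,0,0,0,0],[0,0,0,0,0,0]],
], claw=-1, newtons=50)

```text
time_s: 13.5
position: [0.5552, -0.1812, 0.1291]
orientation: [2.301, 2.138, 0.001]
force: [-2.8, 1.0, 1.8]
grip_width: 0.188
gripper_force: 48.9
```

```bash
cat >> h.py <<'E'
def ang():
    s=manip.get_obs()['position']; v=R.from_euler('z',-VYAW,degrees=True).apply(s-VO);a=np.arctan2(-v[0],v[2]+.019-.114);print('handle angle',a%(2*np.pi),'r',np.hypot(v[0],v[2]+.019-.114),v);return v
def arc(t0,dt,n=5,r=.055):
    f=lambda t:np.array([-r*np.sin(t),r*np.cos(t)])
    for i in range(1,n+1):
        d=(f(t0+dt*i)-f(t0))/.2;print([0,round(d[0],3),round(-d[1],3),0,0,0],end=', ')
    print()
E
python3 - <<'E'
from h import *
st();ang()
for k in range(5): print(5.3-1.75*k);arc(5.3-1.75*k,-.35)
E
```

```text
t 13.5 pos [ 0.5552 -0.1812  0.1291] yang -4.21 tilt 0.06 F [-2.8  1.   1.8] w 0.188 gf 48.9 q [ 0.62  0.5  -0.47  1.55  0.24  1.15  0.02]
handle angle 5.319730976454649 r 0.05972709358713566 [ 0.04904597 -0.25411997  0.12908546]
5.3
[0, np.float64(0.038), np.float64(0.088), 0, 0, 0], [0, np.float64(0.044), np.float64(0.183), 0, 0, 0], [0, np.float64(0.017), np.float64(0.275), 0, 0, 0], [0, np.float64(-0.04), np.float64(0.352), 0, 0, 0], [0, np.float64(-0.12), np.float64(0.405), 0, 0, 0], 
3.55
[0, np.float64(-0.093), np.float64(0.022), 0, 0, 0], [0, np.float64(-0.188), np.float64(0.011), 0, 0, 0], [0, np.float64(-0.274), np.float64(-0.032), 0, 0, 0], [0, np.float64(-0.339), np.float64(-0.102), 0, 0, 0], [0, np.float64(-0.377), np.float64(-0.19), 0, 0, 0], 
1.7999999999999998
[0, np.float64(-0.005), np.float64(-0.096), 0, 0, 0], [0, np.float64(0.023), np.float64(-0.187), 0, 0, 0], [0, np.float64(0.08), np.float64(-0.264), 0, 0, 0], [0, np.float64(0.161), np.float64(-0.316), 0, 0, 0], [0, np.float64(0.254), np.float64(-0.337), 0, 0, 0], 
0.04999999999999982
[0, np.float64(0.095), np.float64(0.012), 0, 0, 0], [0, np.float64(0.18), np.float64(0.056), 0, 0, 0], [0, np.float64(0.245), np.float64(0.126), 0, 0, 0], [0, np.float64(0.282), np.float64(0.214), 0, 0, 0], [0, np.float64(0.286), np.float64(0.31), 0, 0, 0], 
-1.7000000000000002
[0, np.float64(-0.029), np.float64(0.091), 0, 0, 0], [0, np.float64(-0.087), np.float64(0.167), 0, 0, 0], [0, np.float64(-0.168), np.float64(0.219), 0, 0, 0], [0, np.float64(-0.261), np.float64(0.239), 0, 0, 0], [0, np.float64(-0.356), np.float64(0.227), 0, 0, 0],
```

Call:
send_rows([
  [[0,0.038,0.088,0,0,0],[0,0.044,0.183,0,0,0],[0,0.017,0.275,0,0,0],[0,-0.04,0.352,0,0,0],[0,-0.12,0.405,0,0,0]],
])

```text
time_s: 13.92
position: [0.5258, -0.1782, 0.0513]
orientation: [-2.296, -2.133, 0.014]
force: [-21.0, 5.0, 64.0]
grip_width: 0.191
gripper_force: 55.8
```

Call:
send_rows([
  [[0,-0.093,0.022,0,0,0],[0,-0.188,0.011,0,0,0],[0,-0.274,-0.032,0,0,0],[0,-0.339,-0.1,0,0,0],[0,-0.377,-0.19,0,0,0]],
])

```text
time_s: 14.33
position: [0.455, -0.1724, 0.0848]
orientation: [-2.3, -2.138, -0.002]
force: [1.2, 2.3, -7.4]
grip_width: 0.185
gripper_force: 49.4
```

Run:
```python
from h import *
st();ang();arc(1.8,-.3)
```

```text
t 14.33 pos [ 0.455  -0.1724  0.0848] yang -4.18 tilt 0.11 F [ 1.2  2.3 -7.4] w 0.185 gf 49.4 q [ 0.73  0.37 -0.49  1.87  0.21  0.96  0.07]
handle angle 1.766996484157143 r 0.05253526293743752 [-0.05152734 -0.25405744  0.08475858]
[0, np.float64(-0.007), np.float64(-0.082), 0, 0, 0], [0, np.float64(0.011), np.float64(-0.162), 0, 0, 0], [0, np.float64(0.052), np.float64(-0.233), 0, 0, 0], [0, np.float64(0.113), np.float64(-0.289), 0, 0, 0], [0, np.float64(0.187), np.float64(-0.325), 0, 0, 0],
```

Call:
send_rows([
  [[0,-0.007,-0.082,0,0,0],[0,0.011,-0.162,0,0,0],[0,0.052,-0.233,0,0,0],[0,0.113,-0.289,0,0,0],[0,0.187,-0.325,0,0,0]],
])

```text
time_s: 14.75
position: [0.4766, -0.1747, 0.1495]
orientation: [-2.281, -2.118, 0.04]
force: [-37.6, 6.2, 36.9]
grip_width: 0.186
gripper_force: 54.3
```

Call:
send_rows([
  [[0,0,0,0,0,0]],
])

```text
time_s: 14.83
position: [0.4838, -0.1753, 0.1536]
orientation: [-2.29, -2.128, 0.026]
force: [-26.3, 5.4, 38.8]
grip_width: 0.19
gripper_force: 54.1
```

Run:
```python
from h import *
st();ang();a=manip.read_camera('wrist');b=manip.read_camera('scene');f=lambda i,x,y,w,h,s:cv2.resize(i[y:y+h,x:x+w],None,fx=s,fy=s,interpolation=cv2.INTER_CUBIC)
save('w8',np.hstack([a,f(b,195,140,92,128,3)]));arc(.3,-.25)
```

```text
t 14.83 pos [ 0.4838 -0.1753  0.1536] yang -4.21 tilt 1.31 F [-26.3   5.4  38.8] w 0.19 gf 54.1 q [ 0.7   0.36 -0.51  1.69  0.19  1.16  0.07]
handle angle 0.3681031889789857 r 0.0627590914862356 [-0.02258363 -0.25446998  0.15355496]
[0, np.float64(0.068), np.float64(-0.012), 0, 0, 0], [0, np.float64(0.136), np.float64(-0.007), 0, 0, 0], [0, np.float64(0.201), np.float64(0.015), 0, 0, 0], [0, np.float64(0.258), np.float64(0.052), 0, 0, 0], [0, np.float64(0.305), np.float64(0.103), 0, 0, 0],
```

View pics/w8.png

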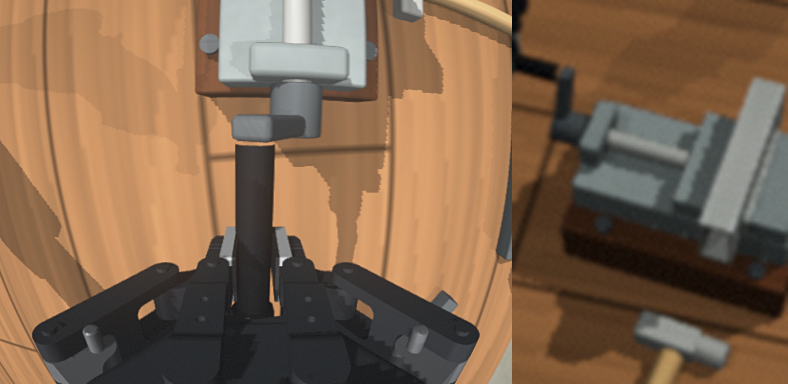

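The jaw is on the tube, which stands upright, and the resisting force is rising. One more radian.

Call:
send_rows([
  [[0,0.068,-0.03,0,0,0],[0,0.136,-0.025,0,0,0],[0,0.201,-0.005,0,0,0],[0,0.258,0.03,0,0,0],[0,0.258,0.03,0,0,0]],
])

```text
time_s: 15.35
position: [0.544, -0.1803, 0.1445]
orientation: [-2.3, -2.137, 0.004]
force: [-5.0, 0.7, 3.9]
grip_width: 0.184
gripper_force: 50.7
```

Run:
```python
from h import *
st();ang()
```

```text
t 15.35 pos [ 0.544  -0.1803  0.1445] yang -4.19 tilt 0.18 F [-5.   0.7  3.9] w 0.184 gf 50.7 q [ 0.64  0.47 -0.49  1.56  0.23  1.17  0.03]
handle angle 5.631284662190881 r 0.06229191513321597 [ 0.0377924  -0.25414932  0.14451784]
```

Call:
send_rows([
  [[0,0.04,0.038,0,0,0],[0,0.072,0.083,0,0,0],[0,0.095,0.133,0,0,0]],
])

```text
time_s: 15.6
position: [0.5584, -0.1815, 0.1218]
orientation: [-2.296, -2.133, 0.015]
force: [-27.4, 4.6, 40.3]
grip_width: 0.189
gripper_force: 54.5
```

Run:
```python
from h import *
st();ang()
```

```text
t 15.6 pos [ 0.5584 -0.1815  0.1218] yang -4.22 tilt 0.68 F [-27.4   4.6  40.3] w 0.189 gf 54.5 q [ 0.61  0.52 -0.48  1.54  0.26  1.16  0.01]
handle angle 5.185771955370319 r 0.058725505970575506 [ 0.05226753 -0.25409819  0.12177295]
```

Firm resistance now. Let go and retreat.

Call:
send_rows([
  [[0,0,0,0,0,0],[0,0,0,0,0,0],[0,0,0,0,0,0],[0,0,-0.15,0,0,0],[0,0,-0.3,0,0,0]],
], claw=0.4)

```text
time_s: 16.02
position: [0.5584, -0.1811, 0.1744]
orientation: [-2.293, -2.132, 0.012]
force: [1.7, -0.1, 0.5]
grip_width: 0.7
gripper_force: 0.0
```

Call:
send_rows([
  [[-0.1,0,-0.2,0,0,0],[-0.1,0,-0.4,0,0,0],[-0.1,0,-0.5,0,0,0],[-0.1,0,-0.6,0,0,0],[-0.1,0,-0.6,0,0,0]],
])

```text
time_s: 16.43
position: [0.5655, -0.2022, 0.3041]
orientation: [2.292, 2.13, 0.011]
force: [1.0, 0.5, 0.5]
grip_width: 0.699
gripper_force: 0.0
```

Run:
```python
from h import *
st();a=manip.read_camera('wrist');b=manip.read_camera('scene');f=lambda i,x,y,w,h,s:cv2.resize(i[y:y+h,x:x+w],None,fx=s,fy=s,interpolation=cv2.INTER_CUBIC)
save('w9',np.hstack([f(a,180,0,190,192,2),f(b,195,140,110,106,3.622)[:384]]))
for c in('scene','wrist'):
  for t in ('tube','jaw','hammer','tin'):
    for r in manip.spot_in(c,t)[:1]: print(c,t,round(r['p'],2),towld(c,r['location']).round(3))
```

```text
t 16.43 pos [ 0.5655 -0.2022  0.3041] yang -4.2 tilt 0.8 F [1.  0.5 0.5] w 0.699 gf 0.0 q [ 0.64  0.43 -0.5   1.22  0.2   1.53  0.1 ]
scene tube 0.87 [0.547 0.06  0.158]
scene jaw 0.8 [0.521 0.02  0.126]
scene hammer 0.72 [0.744 0.016 0.024]
scene tin 0.69 [0.76  0.143 0.073]
wrist tube 0.37 [0.731 0.014 0.013]
wrist jaw 0.66 [ 0.511 -0.029  0.112]
wrist hammer 0.83 [0.727 0.014 0.016]
```

View pics/w9.png

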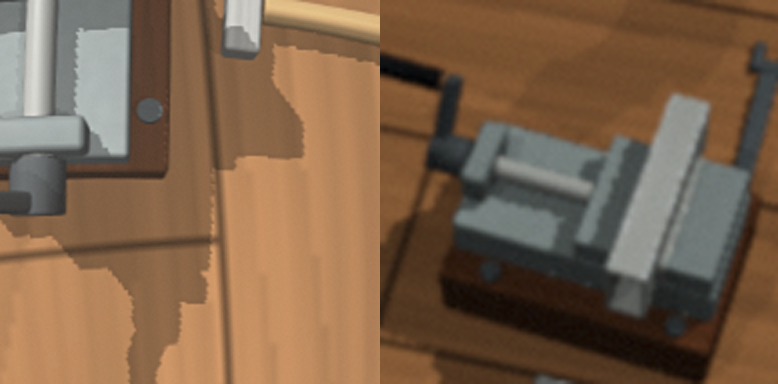

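The arm of the crank still points to -x (left crop, hub (38,190)), so I'll measure where the handle really is.

Run:
```python
from h import *
inv=lambda p:R.from_euler('z',-VYAW,degrees=True).apply(p-VO)*1000
for c in ('scene','top','wrist'):
  b=manip.read_camera(c)
  for t in ('crank_grip','jaw','tube'):
    for r in manip.spot_in(c,t)[:2]: print(c,t,round(r['p'],2),inv(towld(c,r['location'])).round(0))
  for r in manip.trace(c,'crank_grip')[:2]:
    m=r['region']&(b.astype(int).sum(2)<180);p=np.argwhere(m)
    if len(p): print(c,len(p),r['region'].sum(),'px',p.min(0)[::-1],p.max(0)[::-1],p.mean(0)[::-1].round())
for q in (0,.4,.8,1.2,5.2): print(q,[proj('scene',vw([-.055*np.sin(q),y,.114+.055*np.cos(q)])).round() .tolist() for y in(-.199,-.293)],[proj('top',vw([-.055*np.sin(q),y,.114+.055*np.cos(q)])).round().tolist() for y in(-.199,-.293)])
```

```text
scene crank_grip 0.79 [ -30. -203.  155.]
scene jaw 0.62 [ -2. -58. 127.]
scene tube 0.89 [ 98. 379.  58.]
scene tube 0.8 [-242.  201.   60.]
scene 359 394 px [180 150] [219 187] [203. 166.]
scene 2366 4419 px [180 150] [299 245] [244. 212.]
top crank_grip 0.96 [ -34. -214.  159.]
top tube 0.93 [ 89. 379.  57.]
top tube 0.67 [ -0. -19. 161.]
top 181 358 px [286 190] [324 212] [305. 207.]
wrist crank_grip 0.68 [ -32. -208.  157.]
wrist jaw 0.85 [  -3. -113.  121.]
wrist 1716 3105 px [152  80] [217 203] [164. 152.]
0 [[208.0, 170.0], [176.0, 161.0]] [[291.0, 192.0], [326.0, 196.0]]
0.4 [[211.0, 165.0], [179.0, 156.0]] [[290.0, 201.0], [325.0, 204.0]]
0.8 [[213.0, 162.0], [182.0, 154.0]] [[289.0, 207.0], [324.0, 211.0]]
1.2 [[215.0, 163.0], [184.0, 154.0]] [[288.0, 212.0], [322.0, 215.0]]
5.2 [[202.0, 190.0], [170.0, 181.0]] [[291.0, 176.0], [326.0, 179.0]]
```

The handle is at q≈0.65. The grip never lost the sleeve, so the vise sprang back on release to where friction balances it (about 0.6 rad past contact, roughly 45 N). I'll wait to see that it doesn't creep.

Call:
send_rows([
  [[0,0,0,0,0,0],[0,0,0,0,0,0],[0,0,0,0,0,0],[0,0,0,0,0,0],[0,0,0,0,0,0]],
])

```text
time_s: 18.1
position: [0.5621, -0.2018, 0.297]
orientation: [-2.301, -2.139, 0.0]
force: [-0.7, 0.0, 0.4]
grip_width: 0.7
gripper_force: 0.0
```

Call:
send_rows([
  [[0,0,0,0,0,0],[0,0,0,0,0,0],[0,0,0,0,0,0],[0,0,0,0,0,0],[0,0,0,0,0,0]],
])

```text
time_s: 18.52
position: [0.5621, -0.2017, 0.297]
orientation: [-2.301, -2.139, 0.0]
force: [-0.1, -0.2, 0.2]
grip_width: 0.702
gripper_force: 0.0
```

Run:
```python
from h import *
from scipy.optimize import minimize_scalar
inv=lambda p:R.from_euler('z',-VYAW,degrees=True).apply(p-VO)*1000
st()
def tri2(pairs):
    A=[];B=[]
    for o,d in pairs:
        d=d/np.linalg.norm(d);M=np.eye(3)-np.outer(d,d);A.append(M);B.append(M@o)
    return np.linalg.lstsq(np.vstack(A),np.hstack(B),rcond=None)[0]
for c in ('scene','top','wrist'):
  b=manip.read_camera(c)
  for r in manip.spot_in(c,'crank_grip')[:1]: print(c,inv(towld(c,r['location'])).round(1))
  for r in manip.trace(c,'crank_grip')[:1]:
    m=r['region']&(b.astype(int).sum(2)<180);p=np.argwhere(m);print(c,len(p),p.mean(0)[::-1].round(1))
# template: diff images w9-time vs. before clamp not needed; jaw top edges in scene by trace
b=manip.read_camera('scene')
for r in manip.trace('scene','jaw')[:1]:
    box=cv2.boxPoints(cv2.minAreaRect(np.argwhere(r['region'])[:,::-1].astype(np.float32)));print(r['p'],[inv(onz('scene',*x,.128)).round(0).tolist() for x in box])
for r in manip.trace('scene','tube')[:4]:
    box=cv2.boxPoints(cv2.minAreaRect(np.argwhere(r['region'])[:,::-1].astype(np.float32)));print('tube',r['p'],[inv(onz('scene',*x,.16)).round(0).tolist() for x in box])
```

```text
t 18.52 pos [ 0.5621 -0.2017  0.297 ] yang -4.19 tilt 0.0 F [-0.1 -0.2  0.2] w 0.702 gf 0.0 q [ 0.64  0.43 -0.5   1.23  0.2   1.53  0.09]
scene [ -34.5 -202.3  153.9]
scene 367 [203.1 165.4]
top [ -32.5 -214.   159.5]
top 187 [304.5 206.6]
wrist [ -30.  -210.8  155.8]
wrist 1718 [164.4 151.5]
0.7 [[219.0, -462.0, 128.0], [199.0, -450.0, 128.0], [269.0, -345.0, 128.0], [288.0, -357.0, 128.0]]
tube 0.8 [[106.0, -34.0, 160.0], [-81.0, -35.0, 160.0], [-77.0, 9.0, 160.0], [109.0, 7.0, 160.0]]
tube 0.73 [[-71.0, 191.0, 160.0], [-250.0, 167.0, 160.0], [-257.0, 203.0, 160.0], [-78.0, 225.0, 160.0]]
tube 0.66 [[230.0, 48.0, 160.0], [209.0, 112.0, 160.0], [287.0, 134.0, 160.0], [308.0, 72.0, 160.0]]
tube 0.2 [[231.0, -446.0, 160.0], [209.0, -433.0, 160.0], [280.0, -329.0, 160.0], [301.0, -342.0, 160.0]]
```

Run:
```python
from plant import manip
print(manip.sign_off())
```

```text
the job is handed in; nothing more can be done
None
```

I handed the job in at about 18.5 s: the tube stands on the vise bed between the jaws, roughly centred, with the crank tightened and the arm clear; the squeeze wasn't measured directly, I put it at about 45 N (12 N needed) from the crank angle after it sprang back on release, and the judged result wasn't shown to me.

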